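# Gauge the bar magnet on the compass bench with the flip stop

### The arm

A 6-joint arm with a two-finger parallel gripper is mounted at the origin on a cart in front of the work surface, level with it; the furniture and walls round the work are solid. World frame = base frame: x ahead of the robot, y to its left, z up, the work surface at z = 0. Lengths are in m, angles in degrees, forces in N, time in s.
With the tool pointing down it reaches from about 0.275 to 0.975 m from the base axis. Payload 8.4 kg.
Tool frame: the origin (TCP) lies midway between the tips of the shut fingers; the grasp point (between the pads) lies 19 mm behind it (r.hold_point_z is the distance from the TCP to the grasp point, in m); z points along the fingers, y is the line along which they close (so a half turn about z gives the same grasp; the last joint's range is limited). The gripper opens to 92 mm and grips with 3 to 60 N. Pads are 20 mm wide; open, the fingers measure 128 mm over their backs; the gripper's body (75 mm by 189 mm) begins 69 mm behind the grasp point.
Start: joints at [67.185, 20.225, 93.587, -0, 66.188, -0.138], TCP at [0.241, 0.577, 0.215] pointing down, gripper open.
Joint ranges: [-150.9, 150.9], [-52.94, 120.26], [3.33, 152.33], [-74.26, 254.26], [0, 154.13], [-172.89, 172.89]. Speed limits (degrees/s): [127.2, 127.2, 159.86, 180, 180, 180].

### API

Orientations are given as a 3x3 rotation matrix whose columns are the frame's x, y, z axes.
In Python, from cell import status, imaging, job, spotter, r gives the robot as it stands.
- The arm moves only by the tool carry_out, never from a script. Its argument "increments" is one flat list of numbers, 7 for each row, row after row: the turn, a rotation vector about the tool's x, y, z in degrees, then the shift along the tool's x, y, z in mm, then the opening, from 0 (shut) to 1 (fully open). A call has 1 to 20 rows; each row shifts and turns the commanded pose from where the row before left it, along the tool's axes as they then stand; what a row does not reach is not made up. A row lasts 1/8 s, in which the tool goes at most 62.5 mm and 10.7 degrees, less where a joint would pass 70% of its speed; a pose out of reach is approached as far as the arm can. A call is refused whole if a number of a shift passes 62.5 or a number of a turn 10.7, either way. A call with a gripper value outside its range is refused whole. The fingers move at their own pace and stop on an object; "force" is the grip in N (left out, the last holds). Time passes only in rows, so rows that do not move let the fingers close. It gives the time, the measured TCP pose, the force, the opening and the grip force at its end, in the units of the state.
- status.observe(): the state, without advancing time (a new reading comes with each control period).
- imaging.get_image(name): name is "scene" or "side" or "wrist"; returns a dict with "img" (384x512x3 uint8, red, green, blue), "range_z" (384x512 float32, m along the optical axis (not along the pixel's ray), 0 where there is no reading), "camera_matrix" (3x3 intrinsics, pixels), "dist" ([k1, k2, p1, p2, k3] as OpenCV has them; the pictures are not rectified), "R" (3x3) and "t" (3): a world point X has camera coordinates R X + t. Camera axes: x right, y down, z forward; pixel columns grow to the right and rows downward; lengths in m; the calibration is good to about 2 mm. A picture is of the moment at which its call begins.
- job.finish_job(): hands the job in; it is judged then, once.
Trained networks look in a picture, given as the dict that the camera call returned (one of the last four; its "shot" number tells which), for a name from the list of things; names that differ only in an ending like _2 or _b are one class to them, and where a whole thing is asked for, a point or a joint stands for the part that bears it (a point fixed in the world has none). Each returns a list of dicts, best first, with "confidence" (0 to 1); they miss things now and then, are a little off and sometimes report something else, mostly with a low value. They report only what shows in the picture. A call takes as long as a camera call.
- spotter.trace(label, picture): "region" (384x512 bool, what is visible of it) and "position" ([column, row] in pixels, amid what is visible of it).
The state is a dict: "time_s": time; "qpos": joint angles; "qd": joint speeds; "joint_efforts": joint torques, N m; "position": TCP position; "tool_rot": TCP orientation; "force": force on the tool from outside, world axes, zero at the start; "torque": the same for the moment, N m; "opening": finger opening in m; "grasp_force": force on a finger pad.
Only numpy, scipy, OpenCV 4.12 (cv2) and the standard library are available. Lean on these libraries where they do the work, as an engineer would, in place of code of your own. Each camera call takes 0.05 s, during which the arm holds its last target. There are 200 camera calls.

### The job

The bar magnet lies askew on the bed of the compass bench. Flip the brass stop down onto the fence, push the magnet flush against the fence and along it until its end bears on the stop's gauging screw, and press it home with a steady push of 6 to 7 N for about a second, never over 9 N and without shifting the stop. Then flip the stop up again, clear of the rail, without moving the gauged magnet (it may be moved only while the stop is down), and disturb nothing else on the table.

Things in the scene. Friction and masses are not known exactly. Their poses are not given: they have to be found in the camera images.
- bench: Compass bench, fixed on the table, elsewhere and turned each time: wooden board 135 x 330 mm. Origin at table height; z up, y along the fence. Its waxed top (the bed) is 30 mm above the origin and spans x -55 to +80, y -165 to +165 mm. Beyond the fence's -y end a pocket compass (48 mm across, 12 mm high) is fixed on the bed at x 12, y -126 mm.
- fence (a point): Point on the front face of the aluminium fence (the face looks to the bench's -x), 5 mm above the bed, at the bench's x +20, y +110 mm; axes as the bench's. The fence runs straight along the bench's y from y -85 to +165 mm, is 26 mm high over the bed and 16 mm thick.
- stop_block: Dark steel saddle of the flip stop on top of the fence, 36 mm long (y), 10 mm high; axes as the bench's, origin in the middle of the fence's top. Only a thumb screw's friction holds it: it slips along y at about 16 N. The thumb screw's black knob is at the back, below the fence's top, reaching 31 mm behind the origin (+x).
- stop_hinge (a point): Middle of the hinge pin of the stop's leaf, 18 mm above the fence's top (74 mm above the table); axes as the bench's, the pin lies along y. Nothing of the saddle stands more than 7 mm higher. With the leaf at 1.75 tab and blade form an open V over this point: the tab leans back, the blade forward, its end 39 mm before (-x) and up to 30 mm above it; draw fingers out of the V upwards.
- stop_leaf (a joint): Angle (rad) of the brass leaf about the hinge: 0 = down, home on its limit; 1.75 = fully up. It turns in the bench's xz plane, with friction (0.055 N m), and stays where it is left. The leaf is 8 mm thick (y). When down, its blade hangs before the fence face, from 8 to 24 mm before the hinge and to within 2 mm of the bed, and bars the magnet's way.
- stop_roll (a point): Middle of the roll (10 mm thick, 20 mm long along y) at the end of the leaf's finger tab, 48 mm from the hinge; the tab is a flat 8 mm (y) by 6 mm. Leaf down: 34 mm before (-x) and 34 mm above the hinge. Leaf at 1.75: 39 mm behind (+x) and 27 mm above it. Push it round along its arc from behind or before, or pinch it and follow the arc; a flat push may jam at first by friction.
- stop_face (a point): Point of the blade's +y face (leaf down) on the line of the magnet's axis, 5 mm above the bed; fixed to the saddle, stays here when the leaf is up. A steel gauging screw (round flat head, 8 mm) stands out of this face along +y, 3 to 18 mm, set differently each time and not measured: the magnet's end stops on its head, not on the blade. Axes as the bench's.
- magnet: Bar magnet, loose on the bed (slides easily), 81 x 15 x 10.5 mm, 0.06 to 0.12 kg, lying along its own y; origin in the middle of its underside, so flush at the fence its origin is 7.5 mm from the fence's face. It starts on the +y side of the stop, some cm off the fence and askew by up to 0.25 rad.
- magnet_tip (a point): Middle of the magnet's end face at its -y end (the end that goes against the stop), 40 mm from its middle, 5 mm above the bed.
- level: Small white spirit level, 14 x 80 x 14 mm, loose on the board behind the fence; bystander.
- watch: Stopwatch on the table left of the bench, 76 x 53 x 14 mm; bystander.
- driver: Screwdriver on the pile of sheets at the right, 178 mm long; bystander.
- rubber_block: Eraser on the table to the left, 18 x 40 x 12 mm; bystander.
- weight_a: Slotted brass weight on the table to the left, 32 mm across; bystander.
- weight_b: Smaller slotted brass weight beside it, 25 mm across; bystander.

How it is judged (in metres and radians):
On the way, in this order (a step that is already met when the one before it is completed fails the run):
1. the stop's leaf is flipped down, home (value of joint stop_leaf below 0.05 rad), for 0.2 s.
2. with the leaf down, the magnet lies flush against the fence and bears on the stop with 4.5 to 8.2 N for half a second (value of joint stop_leaf below 0.07 rad and contact force between magnet and stop_block between 4.5 and 8.2 N and angle between the y axis of magnet and the y axis of bench, either way round below 0.05 rad and x of magnet in the frame of bench above 0.0095 m), for 0.5 s.
3. the leaf is flipped up again (value of joint stop_leaf above 1.45 rad), for 0.2 s.
At the end, for the whole second after the job is handed in: The leaf is up (more than 1.45 rad); the magnet lies flat and still on the bed, along the fence within 0.05 rad and with no more than 3 mm of gap to it, its end still where the gauging screw held it (2 to 19.2 mm before the blade's face, as the screw was set) (value of joint stop_leaf above 1.45 rad and y of magnet_tip in the frame of stop_face between 0.002 and 0.0192 m and angle between the y axis of magnet and the y axis of bench, either way round below 0.05 rad and x of magnet in the frame of bench above 0.0095 m and angle between magnet's own z axis and vertical below 0.05 rad and z of magnet in the frame of bench below 0.034 m and linear speed of magnet below 0.01 m/s); the robot touches nothing.
It fails at once if the stop is shifted along the fence by more than 2 mm (distance of stop_block from where it was at the start of the episode above 0.002 m).
It fails at once if the magnet is pressed against the stop with more than 9.5 N (brittle magnet) (contact force between magnet and stop_block above 9.5 N).
It fails at once if the magnet is moved while the leaf is not down (value of joint stop_leaf above 0.12 rad and linear speed of magnet above 0.012 m/s).
It fails at once if a bystander is moved by more than 15 mm (distance of any of level, watch, driver, rubber_block, weight_a, weight_b from where it was at the start of the episode above 0.015 m).
It also fails if it takes over 69 s, if anything falls off the work surface, if the arm or the gripper's body presses on something with over 40 N, if the wrist force passes 120 N, or if a joint passes its speed limit or range.

## Working session

There is one attempt and no reset: what is moved stays moved. The work goes in short steps, Python scripts to look and compute and a tool call to move; the robot and the scene stay as the last step left them, time stands still between calls to the robot, and variables do not carry over. Pictures are saved under pics/ and viewed, at most 10 in all, crops included, and the job is handed in when it is done.

Besides the shell and the picture viewer there is one more tool, called after "Request:" as name(argument=value, ...) on one line, values as JSON. carry_out: Moves the arm, as the interface text tells. Its arguments: {"type":"object","properties":{"increments":{"type":"array"},"force":{"type":"number"}},"required":["increments"]}

```bash
ls; mkdir -p pics
cat > h.py <<'E'
import numpy as np, cv2
from cell import status, imaging, job, spotter, r
def save(p,n): cv2.imwrite('pics/'+n+'.png',cv2.cvtColor(p['img'],cv2.COLOR_RGB2BGR))
def pts(p,mask):
    "world points of masked pixels with depth"
    v,u=np.nonzero(mask&(p['range_z']>0)); z=p['range_z'][v,u]
    n=cv2.undistortPoints(np.stack([u,v],1).astype(float)[:,None],p['camera_matrix'],p['dist'])[:,0]
    c=np.c_[n*z[:,None],z]; return (c-p['t'])@p['R']
def proj(p,X):
    return cv2.projectPoints(np.array(X,float).reshape(-1,3),cv2.Rodrigues(p['R'])[0],p['t'],p['camera_matrix'],p['dist'])[0][:,0]
E
python3 - <<'E'
from h import *
s=status.observe(); print(s['time_s'],s['position'],s['tool_rot'],s['opening'],r.hold_point_z)
P={n:imaging.get_image(n) for n in('scene','side','wrist')}
cv2.imwrite('pics/a.png',cv2.resize(cv2.cvtColor(np.vstack([np.hstack([P['scene']['img'],P['side']['img']])]),cv2.COLOR_RGB2BGR),(800,300)))
save(P['scene'],'scene');save(P['wrist'],'wrist')
for n,p in P.items():
  print(n,'cam at',np.round(-p['R'].T@p['t'],3))
  for l in['bench','stop_block','stop_leaf','stop_roll','stop_hinge','magnet','level']:
    for d in spotter.trace(l,p)[:1]:
      w=pts(p,d['region']); print(l,round(d['confidence'],2),np.round(d['position']),d['region'].sum(),np.round(np.median(w,0),3) if len(w) else 0, np.round(np.percentile(w[:,2],[5,95]),3) if len(w) else 0)
E
```

```text
pics
0.0 [0.24078365 0.57620066 0.21385583] [[-9.22692374e-01  3.85536613e-01 -5.51086226e-04]
 [ 3.85537007e-01  9.22691413e-01 -1.33113424e-03]
 [-4.71845746e-06 -1.44069155e-03 -9.99998962e-01]] 0.09192532178857982 0.0187
scene cam at [-0.037  0.661  0.509]
bench 0.74 [224. 216.] 3516 [0.539 0.071 0.03 ] [0.013 0.077]
stop_block 0.82 [224. 197.] 277 [0.57  0.046 0.085] [0.055 0.104]
stop_roll 0.53 [226. 192.] 178 [0.57  0.045 0.093] [0.073 0.107]
stop_hinge 0.6 [225. 196.] 238 [0.57  0.047 0.084] [0.058 0.103]
magnet 0.66 [204. 232.] 182 [0.529 0.173 0.039] [0.032 0.041]
level 0.63 [188. 215.] 93 [0.618 0.146 0.043] [0.038 0.044]
side cam at [-0.13   1.117  0.924]
bench 0.86 [255. 204.] 953 [0.528 0.002 0.029] [0.012 0.05 ]
stop_leaf 0.44 [256. 202.] 877 [ 0.526 -0.009  0.029] [0.013 0.044]
level 0.66 [222. 282.] 1 [0.42  0.343 0.011] [0.011 0.011]
wrist cam at [0.167 0.608 0.384]
```

View pics/scene.png

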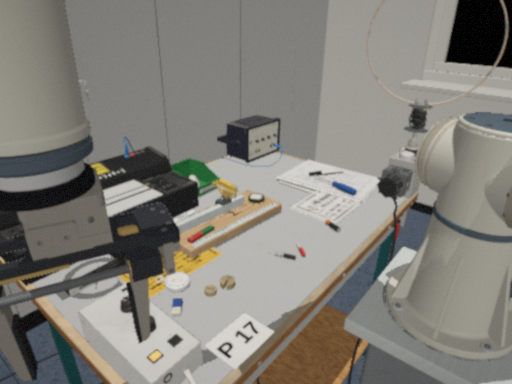

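Run:
```python
from h import *
p=imaging.get_image('scene')
for l in ['bench','magnet','stop_block']:
    d=spotter.trace(l,p)[0]; w=pts(p,d['region'])
    if l=='bench':
        for lo,hi in((.026,.034),(.052,.06)):
            q=w[(w[:,2]>lo)&(w[:,2]<hi)]; print(l,lo,len(q),cv2.minAreaRect((q[:,:2]*1000).astype(np.float32)))
        v=w[(w[:,2]>.052)&(w[:,2]<.06)]
    if l=='magnet':
        q=w[w[:,2]>.036]; print(l,cv2.minAreaRect((q[:,:2]*1000).astype(np.float32)), q[:,2].mean())
    if l=='stop_block':
        for b in np.arange(.05,.11,.01):
            q=w[(w[:,2]>b)&(w[:,2]<b+.01)]
            if len(q): print(b,len(q),q.min(0).round(3),q.max(0).round(3),np.median(q,0).round(3))
```

```text
bench 0.026 1803 ((560.485595703125, 60.86864471435547), (329.0985107421875, 136.62950134277344), 86.35186004638672)
bench 0.052 287 ((588.9513549804688, 88.86701965332031), (227.28244018554688, 40.70832824707031), 85.63946533203125)
magnet ((532.3870239257812, 171.0999755859375), (17.161937713623047, 78.915283203125), 0.9513218998908997) 0.03933827455812059
0.05 35 [0.564 0.007 0.051] [0.606 0.063 0.06 ] [0.569 0.054 0.056]
0.060000000000000005 63 [0.565 0.026 0.06 ] [0.593 0.063 0.07 ] [0.57  0.052 0.065]
0.07 31 [0.566 0.034 0.071] [0.584 0.055 0.08 ] [0.57  0.049 0.076]
0.08000000000000002 42 [0.532 0.037 0.08 ] [0.594 0.052 0.09 ] [0.571 0.046 0.087]
0.09000000000000001 78 [0.533 0.031 0.09 ] [0.607 0.053 0.1  ] [0.56  0.046 0.095]
0.1 35 [0.533 0.031 0.1  ] [0.615 0.051 0.11 ] [0.607 0.045 0.104]
```

The bench lies at columns 180–280: red/green magnet at (202,234), stop at (226,195), compass at (257,197). The bench axes are nearly the world axes. Next I move above it for a close wrist view.

Request:
carry_out(increments=[0,0,-9.5,0,0,-10,1,0,0,-9.5,0,0,-10,1,0,0,0,-31,-38.7,-2,1,0,0,0,-31,-38.7,-2,1,0,0,0,-31,-38.7,-2,1,0,0,0,-31,-38.7,-2,1,0,0,0,-31,-38.7,-2,1,0,0,0,-31,-38.7,-2,1,0,0,0,-31,-38.7,-2,1,0,0,0,-31,-38.7,-2,1,0,0,0,-31,-38.7,-2,1,0,0,0,-31,-38.7,-2,0.33,0,0,0,-31,-38.7,-2,0.33,0,0,0,-31,-38.7,-2,0.33,0,0,0,0,0,0,0.33,0,0,0,0,0,0,0.33], force=5)

```text
time_s: 3.4
position: [0.5819, 0.0896, 0.2583]
tool_rot: [[-0.998, 0.065, -0.001], [0.065, 0.998, 0.0], [0.001, 0.0, -1.0]]
force: [0.5, 0.2, -0.2]
opening: 0.0439
grasp_force: 0.0
```

```bash
cat > look.py <<'E'
from h import *
import sys
s=status.observe(); print(s['time_s'],s['position'].round(4) if hasattr(s['position'],'round') else s['position'],np.round(s['tool_rot'],3).tolist(),s['qpos'],np.round(s['force'],2),s['opening'])
p=imaging.get_image('wrist'); save(p,sys.argv[1]); np.save(sys.argv[1]+'.npy',p,allow_pickle=True)
print('cam',np.round(-p['R'].T@p['t'],3),p['R'][2].round(2))
for l in['bench','stop_block','stop_leaf','stop_roll','stop_hinge','magnet','level']:
    for d in spotter.trace(l,p)[:1]:
      w=pts(p,d['region']); print(l,round(d['confidence'],2),np.round(d['position']),d['region'].sum(),np.round(np.median(w,0),4) if len(w) else 0)
      if len(w)>20:
        for lo,hi in {'bench':((.026,.034),(.052,.06)),'magnet':((.036,.046),),'stop_roll':((.06,.15),)}.get(l,()):
          q=w[(w[:,2]>lo)&(w[:,2]<hi)]
          if len(q)>10: print('   ',lo,len(q),cv2.minAreaRect((q[:,:2]*1000).astype(np.float32)),np.percentile(q,[1,99],axis=0).round(4).tolist())
E
python3 look.py w1
```

```text
3.4 [0.5819 0.0896 0.2583] [[-0.998, 0.065, -0.001], [0.065, 0.998, 0.0], [0.001, 0.0, -1.0]] [ 8.59340127e+00  1.48196077e+01  9.53661810e+01  2.46426300e-02
  6.98578958e+01 -7.76981843e+01] [ 0.49  0.21 -0.23] 0.04386657440014665
cam [0.502 0.095 0.429] [ 0.28 -0.02 -0.96]
bench 0.95 [230. 137.] 30654 [0.5579 0.0551 0.0305]
    0.026 22682 ((562.3869018554688, 61.605316162109375), (330.0146484375, 134.6953125), 86.45384979248047) [[0.4913, -0.0994, 0.028], [0.6306, 0.2228, 0.0326]]
    0.052 2892 ((590.6671142578125, 100.0787353515625), (249.2188262939453, 40.784568786621094), 86.36888885498047) [[0.5658, -0.0213, 0.0531], [0.6039, 0.2227, 0.0583]]
stop_block 0.88 [217. 165.] 1745 [0.5769 0.0452 0.0925]
stop_leaf 0.82 [214. 162.] 1130 [0.5703 0.0439 0.0986]
stop_roll 0.77 [209. 163.] 1083 [0.5726 0.0446 0.0987]
    0.06 1070 ((575.4904174804688, 40.97480773925781), (82.87906646728516, 32.15815353393555), 4.478662490844727) [[0.5344, 0.0249, 0.0753], [0.6154, 0.0526, 0.1106]]
stop_hinge 0.91 [218. 166.] 1792 [0.5771 0.0455 0.0917]
magnet 0.9 [332. 113.] 1057 [0.534  0.1724 0.0405]
    0.036 987 ((534.266845703125, 171.76515197753906), (15.698416709899902, 80.4825210571289), 3.2991719245910645) [[0.5252, 0.1322, 0.0376], [0.5424, 0.211, 0.0425]]
level 0.8 [316. 188.] 985 [0.6201 0.1532 0.0441]
```

```bash
cat >> h.py <<'E'
yaw=np.deg2rad(86.45-90); bx=np.array([np.cos(yaw),np.sin(yaw),0]); by=np.array([-bx[1],bx[0],0])
O=np.array([.5624,.0616,0])-.0125*bx
def tob(w): w=np.asarray(w)-O; return np.stack([w@bx,w@by,w[...,2]],-1)*1000
def tow(b): b=np.asarray(b)/1000; return O+b[0]*bx+b[1]*by+[0,0,b[2]]
E
python3 - <<'E'
from h import *
p=np.load('w1.npy',allow_pickle=True).item()
cv2.imwrite('pics/w1b.png',cv2.resize(cv2.cvtColor(p['img'][60:250,110:430],cv2.COLOR_RGB2BGR),(800,475),interpolation=cv2.INTER_CUBIC))
print('magnet',tob([.5343,.1718,.04]))
yy,xx=np.mgrid[:384,:512]; b=tob(pts(p,(yy>=0)))
s=b[(b[:,2]>57)&(b[:,2]<120)&(abs(b[:,1])<60)&(b[:,0]>-30)&(b[:,0]<90)]
for z in range(58,116,4):
    q=s[(s[:,2]>=z)&(s[:,2]<z+4)]
    if len(q)>5: print(z,len(q),np.percentile(q,[3,50,97],axis=0).round(1)[:,:2].tolist())
E
```

```text
magnet [-22.36961488 108.24860257  40.        ]
58 48 [[17.8, -46.5], [24.4, -5.5], [54.6, 52.1]]
62 201 [[17.9, -34.3], [32.2, -10.9], [44.3, 0.9]]
66 192 [[18.8, -33.7], [35.1, -8.1], [42.9, 0.6]]
70 6 [[18.9, -26.0], [19.0, -11.4], [30.5, -7.4]]
74 45 [[19.0, -28.8], [20.7, -9.8], [31.5, -4.6]]
78 126 [[20.6, -27.2], [25.5, -11.5], [34.0, -5.6]]
82 30 [[17.4, -21.4], [34.9, -13.4], [39.7, -7.1]]
86 69 [[-15.2, -20.5], [35.6, -14.2], [40.2, -12.7]]
90 185 [[-14.7, -41.2], [-9.2, -20.2], [44.5, -9.1]]
94 158 [[-14.1, -23.2], [26.6, -14.7], [52.2, -9.7]]
98 385 [[-12.9, -20.5], [8.6, -16.6], [53.6, -13.0]]
102 57 [[-12.4, -24.2], [56.9, -16.9], [61.6, -12.3]]
106 150 [[58.1, -26.4], [61.4, -17.5], [67.3, -6.8]]
110 36 [[60.0, -25.1], [62.7, -14.5], [65.1, -7.6]]
```

View pics/w1b.png

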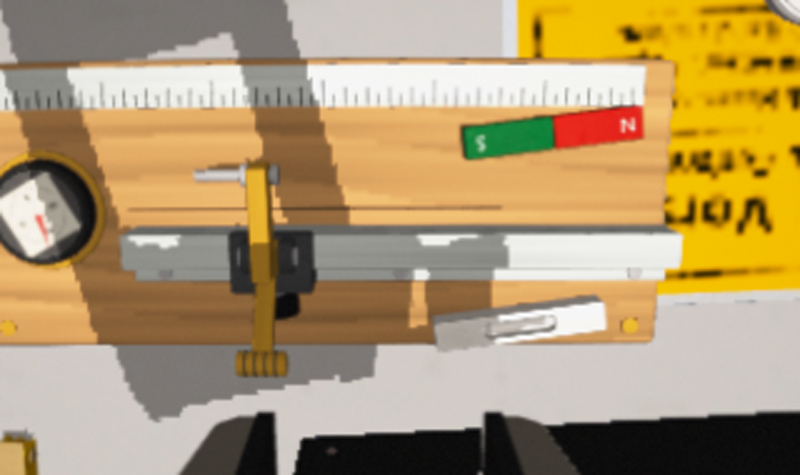

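Run:
```python
from h import *
p=imaging.get_image('scene'); yy,xx=np.mgrid[:384,:512]
q=np.load('w1.npy',allow_pickle=True).item()
w=np.vstack([pts(p,yy>=0),pts(q,yy<230)])
for x0 in np.arange(.6,.9,.05):
  print(round(x0,2),[ (lambda s: round(float(np.percentile(s[:,2],98)),2) if len(s)>3 else None)(w[(w[:,0]>=x0)&(w[:,0]<x0+.05)&(w[:,1]>=y0)&(w[:,1]<y0+.05)]) for y0 in np.arange(-.1,.3,.05)])
s=status.observe(); R=np.array(s['tool_rot']); t=np.array(s['position'])
print('tool in bench',tob(t), 'to above roll, tool mm',(R.T@(tow([65.5,-16.5,135])-t)*1000).round(1),'yaw err',np.rad2deg(np.arctan2(R[:,1]@bx,R[:,1]@by)))
```

```text
0.6 [0.03, 0.03, 0.11, 0.08, 0.51, 0.38, 0.04, 0.0]
0.65 [0.0, 0.0, 0.07, 0.09, 0.08, 0.08, 0.08, 0.08]
0.7 [0.04, 0.03, 0.09, 0.09, 0.09, 0.09, 0.09, 0.09]
0.75 [0.05, 0.03, 0.09, 0.09, 0.1, 0.09, 0.09, 0.1]
0.8 [0.07, 0.03, 0.13, 0.13, 0.13, 0.13, 0.13, 0.13]
0.85 [0.07, 0.07, 0.14, 0.14, 0.18, 0.14, 0.14, 0.14]
0.9 [None, None, 0.14, 0.18, 0.19, 0.14, 0.14, 0.14]
tool in bench [ 30.56729671  29.4056826  258.6877454 ] to above roll, tool mm [-35.  -45.9 123.7] yaw err 0.08990270568587988
```

Request:
carry_out(increments=[0,0,0,-7,-9.2,24.7,0.42,0,0,0,-7,-9.2,24.7,0.42,0,0,0,-7,-9.2,24.7,0.42,0,0,0,-7,-9.2,24.7,0.42,0,0,0,-7,-9.2,24.7,0.42,0,0,0,0,0,0,0.42,0,0,0,0,0,0,0.42])

```text
time_s: 4.72
position: [0.6146, 0.0416, 0.1359]
tool_rot: [[-0.998, 0.064, 0.001], [0.064, 0.998, 0.0], [-0.001, 0.0, -1.0]]
force: [0.3, -0.2, 0.0]
opening: 0.0381
grasp_force: 0.0
```

Run:
```python
from h import *
s=status.observe(); print(s['time_s'],tob(s['position']).round(1),s['opening'])
p=imaging.get_image('wrist'); yy,xx=np.mgrid[:384,:512]; b=tob(pts(p,yy>=0))
q=b[(b[:,2]>104)&(b[:,2]<118)&(abs(b[:,1]+16)<14)&(b[:,0]>45)&(b[:,0]<80)]
print(len(q),np.percentile(q,[2,50,98],axis=0).round(1))
# roll: fit circle in xz
d=spotter.trace('stop_roll',p)
if d: 
  w=tob(pts(p,d[0]['region'])); print(d[0]['confidence'],np.percentile(w,[2,50,98],axis=0).round(1)); 
  w=w[(w[:,0]>50)&(w[:,2]<120)]; print(np.percentile(w,[2,50,98],axis=0).round(1))
  from scipy.optimize import least_squares
  w=w[w[:,2]>100]
  f=least_squares(lambda c:np.hypot(w[:,0]-c[0],w[:,2]-c[1])-5,[65,103],loss='soft_l1'); print('centre',f.x,len(w))
cv2.imwrite('pics/w2.png',cv2.resize(cv2.cvtColor(p['img'],cv2.COLOR_RGB2BGR),(800,600)))
```

```text
4.725 [ 65.9 -16.8 135.9] 0.03810684291323464
530 [[ 56.9 -26.6 104.3]
 [ 61.1 -16.9 108.9]
 [ 66.8  -7.1 110.9]]
0.74 [[-13.2 -38.3  87. ]
 [ 22.9 -17.5  99.4]
 [ 64.6  -9.5 110.2]]
[[ 50.6 -26.1  98.3]
 [ 59.2 -16.9 108.1]
 [ 65.6  -7.7 110.8]]
centre [ 61.97592207 104.5407724 ] 609
```

View pics/w2.png

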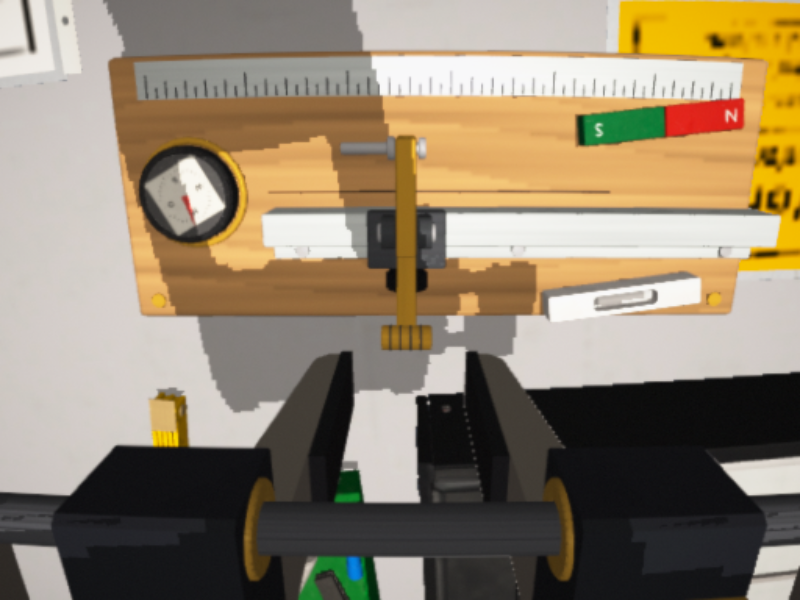

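Roll at (407,338), centred between the open fingers. I lower and pinch it by its ends.

Request:
carry_out(increments=[0,0,0,1,0,13,0.42,0,0,0,1,0,13,0.42,0,0,0,0,0,12.4,0.42,0,0,0,0,0,0,0.2,0,0,0,0,0,0,0.15,0,0,0,0,0,0,0.15,0,0,0,0,0,0,0.15,0,0,0,0,0,0,0.15], force=9)

```text
time_s: 5.82
position: [0.6124, 0.0411, 0.0968]
tool_rot: [[-0.998, 0.064, 0.0], [0.064, 0.998, -0.0], [-0.0, -0.0, -1.0]]
force: [-0.5, -4.1, -1.0]
opening: 0.0199
grasp_force: 9.0
```

Run:
```python
from h import *
s=status.observe(); print(s['time_s'],tob(s['position']).round(1),s['opening'],s['grasp_force'],s['force'])
a=np.deg2rad(np.linspace(41,138,13)); x=28+48*np.cos(a); z=74+48*np.sin(a)
print(np.c_[-np.diff(x),-np.diff(z)].round(1).tolist())
```

```text
5.825 [ 63.7 -17.4  96.8] 0.01988687921725624 8.999824896454811 [-0.48602018 -4.13187234 -0.9687901 ]
[[4.8, -4.8], [5.4, -4.1], [5.9, -3.3], [6.3, -2.4], [6.6, -1.5], [6.7, -0.5], [6.8, 0.4], [6.6, 1.4], [6.4, 2.3], [6.0, 3.2], [5.5, 4.0], [4.9, 4.7]]
```

Request:
carry_out(increments=[0,0,0,4.8,-0.5,-4.8,0.15,0,0,0,5.4,0,-4.1,0.15,0,0,0,5.9,0,-3.3,0.15,0,0,0,6.3,0,-2.4,0.15,0,0,0,6.6,0,-1.5,0.15,0,0,0,6.7,0,-0.5,0.15,0,0,0,6.8,0,0.4,0.15,0,0,0,6.6,0,1.4,0.15,0,0,0,6.4,0,2.3,0.15,0,0,0,6.0,0,3.2,0.15,0,0,0,5.5,0,4.0,0.15,0,0,0,4.9,0,4.7,0.15,0,0,0,0,0,0,0.15,0,0,0,0,0,0,0.15])

```text
time_s: 7.58
position: [0.5401, 0.0455, 0.0972]
tool_rot: [[-0.998, 0.064, -0.001], [0.064, 0.998, -0.0], [0.001, -0.0, -1.0]]
force: [-1.5, -4.1, 6.6]
opening: 0.0198
grasp_force: 9.0
```

Run:
```python
from h import *
s=status.observe(); print(s['time_s'],tob(s['position']).round(1),s['opening'],s['grasp_force'],s['force'])
p=imaging.get_image('wrist')
cv2.imwrite('pics/w3.png',cv2.resize(cv2.cvtColor(p['img'],cv2.COLOR_RGB2BGR),(800,600)))
```

```text
7.575 [ -8.8 -17.5  97.2] 0.019763532521257957 9.00050438940525 [-1.53399898 -4.14432735  6.63122824]
```

View pics/w3.png

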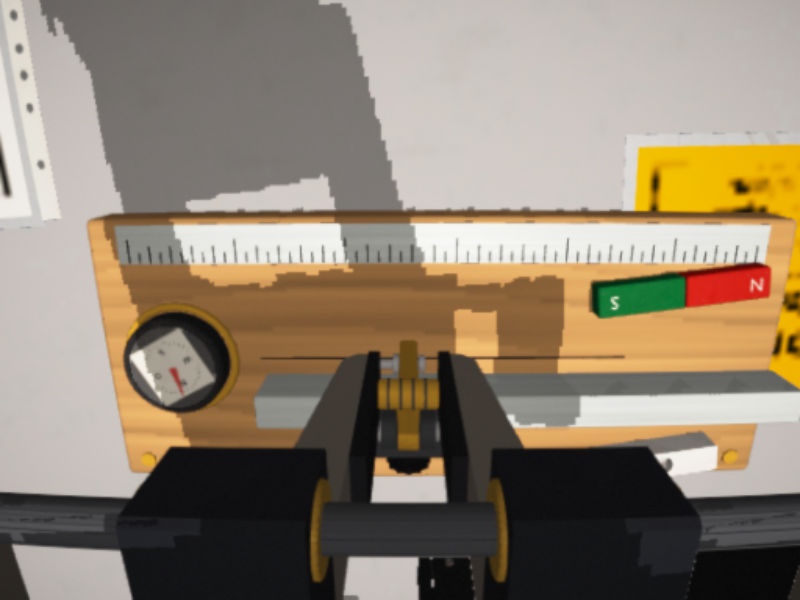

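Leaf reached its limit: the roll is at about x −7 and 6.6 N upward pushes back. Next: release, rise, shut the fingers, and go down in front of the magnet's middle.

Request:
carry_out(increments=[0,0,0,0,0,0,0.42,0,0,0,0,0,0,0.42,0,0,0,0,0,0,0.42,0,0,0,0,0,-24,0.42,0,0,0,0,0,-24,0.42,0,0,0,12.3,31.4,0,0,0,0,0,12.3,31.4,0,0,0,0,0,12.3,31.4,0,0,0,0,0,12.3,31.4,0,0,0,0,0,0,0,26,0,0,0,0,0,0,26,0,0,0,0,0,0,26,0,0,0,0,0,0,26,0,0,0,0,0,0,0,0,0,0,0,0,0,0,0])

```text
time_s: 9.5
position: [0.4999, 0.1742, 0.0419]
tool_rot: [[-0.998, 0.064, 0.0], [0.064, 0.998, 0.0], [-0.0, 0.0, -1.0]]
force: [-0.9, -1.1, -0.2]
opening: 0.0007
grasp_force: 0.0
```

Run:
```python
from h import *
s=status.observe(); print(s['time_s'],tob(s['position']).round(1),s['opening'],s['grasp_force'],s['force'])
p=imaging.get_image('wrist')
cv2.imwrite('pics/w4.png',cv2.resize(cv2.cvtColor(p['img'],cv2.COLOR_RGB2BGR),(800,600)))
p=imaging.get_image('scene')
for l in ['magnet','stop_roll','stop_block']:
  d=spotter.trace(l,p)
  if d: w=tob(pts(p,d[0]['region'])); print(l,d[0]['confidence'],np.percentile(w,[3,50,97],axis=0).round(1).tolist())
```

```text
9.5 [-56.8 108.5  41.9] 0.0006661667044250492 0.0 [-0.86422147 -1.09046404 -0.23788061]
magnet 0.62 [[-34.7, 107.9, 30.2], [-29.5, 128.0, 38.9], [-19.1, 146.1, 40.9]]
stop_roll 0.63 [[0.1, -24.4, 36.2], [5.1, -15.3, 52.5], [12.9, -12.8, 75.4]]
stop_block 0.39 [[-0.1, -34.2, 33.2], [6.4, -15.3, 52.5], [16.8, -12.1, 73.9]]
```

View pics/w4.png

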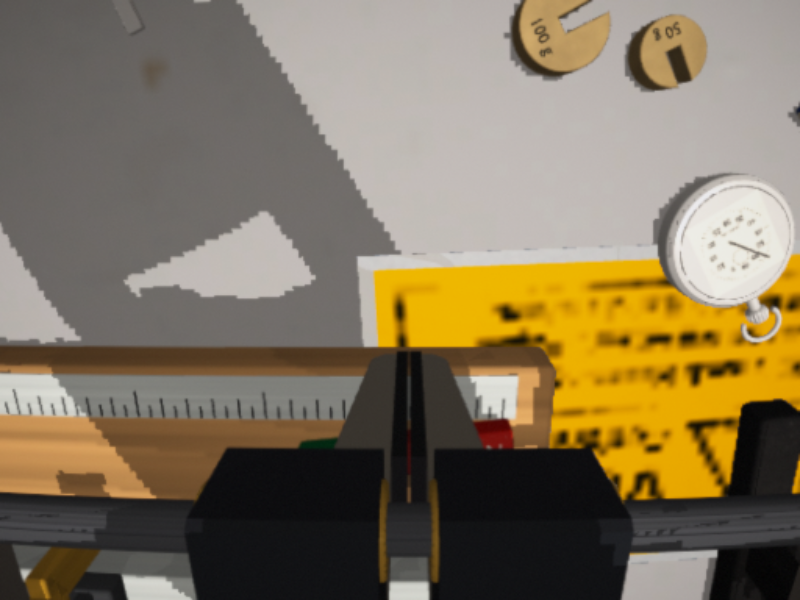

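Image: fingers in front of the magnet's middle, just short of it (green at 320,445, red at 495,435). I lower and push towards the fence.

Request:
carry_out(increments=[0,0,0,0,0,6.5,0,0,0,0,-5,0,0,0,0,0,0,-5,0,0,0,0,0,0,-5,0,0,0,0,0,0,-5,0,0,0,0,0,0,-5,0,0,0,0,0,0,-5,0,0,0,0,0,0,-5,0,0,0,0,0,0,-5,0,0,0,0,0,0,-4,0,0,0,0,0,0,-3,0,0,0,0,0,0,-2,0,0,0,0,0,0,-1,0,0,0,0,0,0,0,0,0,0])

```text
time_s: 11.5
position: [0.5495, 0.1708, 0.0348]
tool_rot: [[-0.998, 0.064, 0.0], [0.064, 0.998, 0.0], [-0.0, 0.0, -1.0]]
force: [-0.8, 0.2, -0.6]
opening: 0.0002
grasp_force: 0.0
```

Request:
carry_out(increments=[0,0,0,-1,0,0,0,0,0,0,-1,0,0,0,0,0,0,-0.5,0,0,0,0,0,0,0,0,0,0])

```text
time_s: 12.0
position: [0.5514, 0.1706, 0.0347]
tool_rot: [[-0.998, 0.064, -0.001], [0.064, 0.998, -0.0], [0.001, -0.0, -1.0]]
force: [-3.7, 1.4, 2.0]
opening: 0.0004
grasp_force: 1.7
```

Contact with the fence at 3.7 N. I back off and go round to the magnet's +y end.

Request:
carry_out(increments=[0,0,0,4,0,0,0,0,0,0,9,0,0,0,0,0,0,0,22.5,0,0,0,0,0,0,22.5,0,0,0,0,0,0,22.5,0,0,0,0,0,0,0,0,0])

```text
time_s: 12.75
position: [0.5437, 0.2413, 0.0348]
tool_rot: [[-0.998, 0.062, 0.001], [0.062, 0.998, 0.001], [-0.001, 0.001, -1.0]]
force: [0.1, -0.6, -0.3]
opening: 0.0005
grasp_force: 0.0
```

Run:
```python
from h import *
s=status.observe(); print(s['time_s'],tob(s['position']).round(1),s['opening'],s['force'])
for n in('wrist','scene'):
  p=imaging.get_image(n)
  if n=='wrist': cv2.imwrite('pics/w5.png',cv2.resize(cv2.cvtColor(p['img'],cv2.COLOR_RGB2BGR),(800,600)))
  d=spotter.trace('magnet',p)
  if d:
    w=tob(pts(p,d[0]['region'])); w=w[w[:,2]>36]; print(n,d[0]['confidence'],len(w),cv2.minAreaRect(w[:,:2].astype(np.float32)) if len(w)>4 else 0, np.percentile(w,[2,98],axis=0).round(1).tolist())
```

```text
12.75 [-17.3 178.2  34.8] 0.0005322654892265182 [ 0.13377204 -0.57501145 -0.26796152]
wrist 0.56 2462 ((11.968871116638184, 106.6014404296875), (16.186168670654297, 80.45198059082031), 0.26493120193481445) [[4.4, 68.2, 36.4], [18.9, 144.1, 41.7]]
scene 0.53 100 ((10.4589262008667, 103.01385498046875), (15.145672798156738, 72.53703308105469), 0.22425688803195953) [[3.0, 68.9, 36.5], [16.4, 136.1, 41.3]]
```

View pics/w5.png

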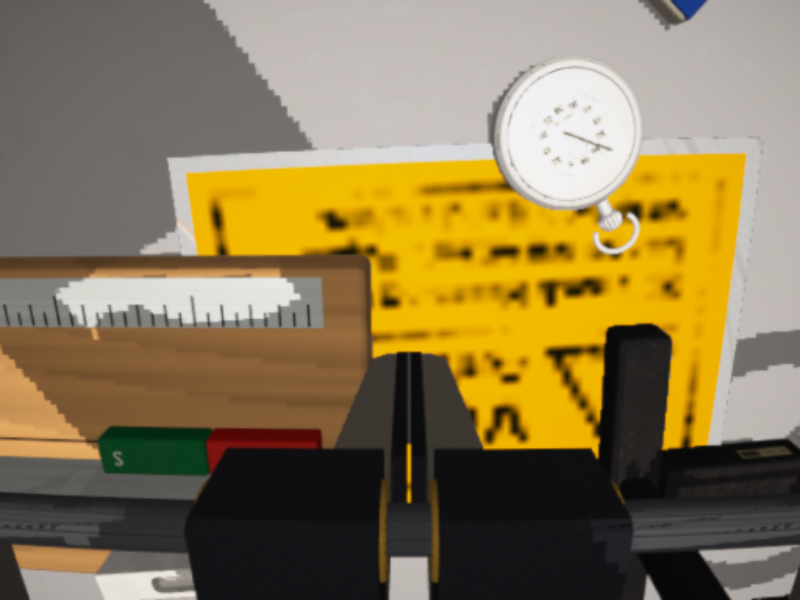

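Magnet flush along the fence (green end at 103,450, red end at 322,450). I check the height of the black object at (640,400) before moving near it.

Run:
```python
from h import *
p=imaging.get_image('wrist'); m=np.zeros((384,512),bool); m[205:312,385:512]=1
b=tob(pts(p,m)); q=b[b[:,2]>20]; print(np.percentile(q,[1,50,99],axis=0).round(0))
p=imaging.get_image('scene'); yy,xx=np.mgrid[:384,:512]; b=tob(pts(p,yy>=0))
q=b[(b[:,0]>-60)&(b[:,0]<130)&(b[:,1]>190)&(b[:,1]<330)&(b[:,2]>60)]; print(len(q), np.percentile(q,[5,50,95],axis=0).round(0) if len(q) else '')
```

```text
[[-50. 205.  20.]
 [ 10. 270.  20.]
 [ 40. 317. 139.]]
5227 [[-55. 193.  83.]
 [-32. 229. 260.]
 [ 87. 309. 437.]]
```

Run:
```python
from h import *
p=imaging.get_image('wrist')
for c0,c1,r0,r1 in((396,424,212,300),(430,505,284,295),(430,505,300,310)):
  m=np.zeros((384,512),bool); m[r0:r1,c0:c1]=1
  b=tob(pts(p,m)); print(len(b),np.percentile(b,[2,25,50,75,98],axis=0).round(0).tolist() if len(b) else '')
```

```text
2457 [[-25.0, 258.0, 12.0], [-14.0, 262.0, 18.0], [0.0, 266.0, 19.0], [16.0, 271.0, 19.0], [30.0, 277.0, 20.0]]
822 [[29.0, 291.0, 1.0], [31.0, 303.0, 6.0], [32.0, 315.0, 9.0], [32.0, 327.0, 13.0], [33.0, 339.0, 17.0]]
747 [[33.0, 286.0, 17.0], [35.0, 297.0, 18.0], [37.0, 310.0, 19.0], [39.0, 324.0, 19.0], [42.0, 336.0, 20.0]]
```

Request:
carry_out(increments=[0,0,0,-12,0,0,0,0,0,0,-12.3,0,0,0,0,0,0,0,-8,0,0,0,0,0,0,-8,0,0,0,0,0,0,-8,0,0,0,0,0,0,-8,0,0,0,0,0,0,-8,0,0,0,0,0,0,-8,0,0,0,0,0,0,-8,0,0,0,0,0,0,-8,0,0,0,0,0,0,-5,0,0,0,0,0,0,-4,0,0,0,0,0,0,-3,0,0,0,0,0,0,-2,0,0,0,0,0,0,0,0,0,0,0,0,0,0,0,0,0])

```text
validation failed for argument at $.in...
```

Run:
```python
from h import *
s=status.observe(); print(s['time_s'],tob(s['position']).round(1),np.array(s['force'])@np.c_[bx,by])
for n in('wrist',):
  p=imaging.get_image(n)
  if n=='wrist': cv2.imwrite('pics/w6.png',cv2.resize(cv2.cvtColor(p['img'],cv2.COLOR_RGB2BGR),(800,600)))
  d=spotter.trace('magnet',p)
  if d:
    w=tob(pts(p,d[0]['region'])); w=w[w[:,2]>36]; print(n,d[0]['confidence'],len(w),cv2.minAreaRect(w[:,:2].astype(np.float32)) if len(w)>4 else 0, np.percentile(w,[2,98],axis=0).round(1).tolist())
  d=spotter.trace('stop_leaf',p)
  if d:
    w=tob(pts(p,d[0]['region'])); print(np.percentile(w,[2,50,98],axis=0).round(1).tolist())
    q=w[(w[:,2]>34)&(w[:,2]<42)]; print('low part',len(q),np.percentile(q,[2,50,98],axis=0).round(1).tolist() if len(q) else'')
```

```text
13.1 [-17.6 175.1  34.8] [ 0.64865973 -0.22347295]
```

View pics/w6.png

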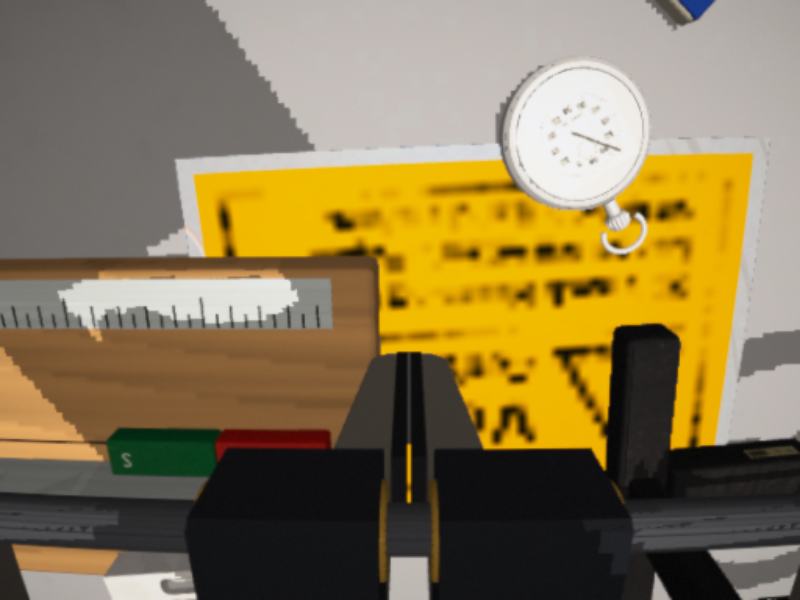

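The call was refused, so nothing moved. I resend it with the rows counted, and the arm has settled at y 175.

Request:
carry_out(increments=[0,0,0,-12,0,0,0,0,0,0,-12.6,0,0,0,0,0,0,0,-8,0,0,0,0,0,0,-8,0,0,0,0,0,0,-8,0,0,0,0,0,0,-8,0,0,0,0,0,0,-8,0,0,0,0,0,0,-8,0,0,0,0,0,0,-8,0,0,0,0,0,0,-8,0,0,0,0,0,0,-5,0,0,0,0,0,0,-3,0,0,0,0,0,0,-2,0,0,0,0,0,0,-1,0,0,0,0,0,0,0,0,0])

```text
time_s: 15.12
position: [0.5631, 0.1624, 0.0348]
tool_rot: [[-0.998, 0.064, 0.0], [0.064, 0.998, -0.0], [-0.0, -0.0, -1.0]]
force: [-0.7, 0.3, -0.8]
opening: 0.001
grasp_force: 0.0
```

```bash
cat > chk.py <<'E'
from h import *
s=status.observe(); print(s['time_s'],tob(s['position']).round(1),np.array(s['force'])@np.c_[bx,by])
for n in('wrist','scene'):
  p=imaging.get_image(n); np.save(n+'.npy',p,allow_pickle=True)
  d=spotter.trace('magnet',p)
  if d:
    w=tob(pts(p,d[0]['region'])); w=w[w[:,2]>36]; print(n,d[0]['confidence'],len(w),cv2.minAreaRect(w[:,:2].astype(np.float32)) if len(w)>4 else 0)
  d=spotter.trace('stop_leaf',p)
  if d:
    w=tob(pts(p,d[0]['region'])); print('leaf',np.percentile(w,[2,50,98],axis=0).round(1).tolist())
    q=w[(w[:,2]>34)&(w[:,2]<42)]; print('low part',len(q),np.percentile(q,[2,50,98],axis=0).round(1).tolist() if len(q) else'')
E
python3 chk.py
```

```text
15.125 [  6.9 100.7  34.8] [-0.75911139  0.27833946]
wrist 0.59 3781 ((12.440479278564453, 46.449058532714844), (78.40840911865234, 16.4523983001709), 89.82247924804688)
leaf [[1.6, -38.8, 33.7], [9.4, -13.4, 60.6], [20.2, -9.3, 82.2]]
low part 490 [[1.6, -41.4, 34.3], [10.2, -13.1, 38.5], [16.7, -8.8, 41.7]]
scene 0.34 234 ((20.30260467529297, -13.657516479492188), (47.25948715209961, 62.59022903442383), 56.31270980834961)
leaf [[-13.9, -37.4, 34.4], [5.8, -15.2, 68.2], [20.5, -7.9, 111.3]]
low part 22 [[0.9, -38.1, 34.6], [8.7, -15.7, 37.2], [14.9, -11.2, 41.0]]
```

Request:
carry_out(increments=[0,0,0,0,-1.5,0,0,0,0,0,0,-1.5,0,0,0,0,0,0,-1.5,0,0,0,0,0,0,-1.5,0,0,0,0,0,0,0,0,0])

```text
time_s: 16.05
position: [0.5627, 0.1562, 0.0348]
tool_rot: [[-0.998, 0.064, 0.0], [0.064, 0.998, -0.0], [-0.0, -0.0, -1.0]]
force: [0.2, 0.7, 0.0]
opening: 0.0006
grasp_force: 0.0
```

```bash
python3 chk.py
python3 - <<'E'
from h import *
p=np.load('wrist.npy',allow_pickle=True).item(); u=proj(p,[tow([10,-5,40])])[0]; print(u)
c,r0=int(np.clip(u[0],50,460)),int(np.clip(u[1],45,338))
cv2.imwrite('pics/w7.png',cv2.resize(cv2.cvtColor(p['img'][r0-45:r0+45,c-50:c+130][:, :],cv2.COLOR_RGB2BGR),None,fx=4.4,fy=4.4,interpolation=cv2.INTER_CUBIC))
E
```

```text
16.05 [ 6.9 94.4 34.8] [0.12872905 0.71171653]
wrist 0.55 3820 ((12.064687728881836, 40.50617218017578), (78.85424041748047, 15.816014289855957), 89.88446044921875)
leaf [[1.6, -38.3, 35.2], [9.6, -13.5, 66.2], [20.1, -9.8, 88.3]]
low part 469 [[1.8, -41.2, 34.4], [10.2, -13.2, 38.6], [16.6, -9.0, 41.9]]
scene 0.6 100 ((11.625922203063965, 38.03065490722656), (17.735349655151367, 75.60193634033203), 1.2413921356201172)
leaf [[-14.2, -30.1, 34.5], [5.3, -15.0, 68.9], [20.5, -7.7, 112.2]]
low part 16 [[0.9, -31.6, 34.9], [7.1, -15.0, 37.9], [12.5, -9.4, 40.8]]
[ 76.72509305 249.96905187]
```

View pics/w7.png

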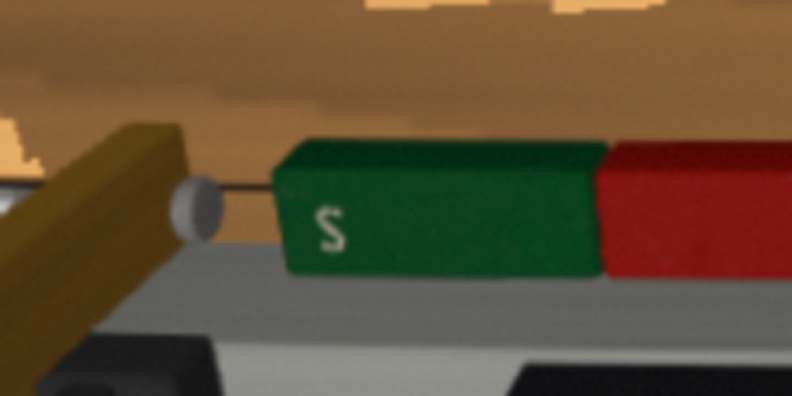

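Magnet's end at 280 px, screw head at 222 px, about 8 px/mm, so roughly 7 mm of gap with the magnet in contact with the fingers. I advance 5 mm, then creep.

Request:
carry_out(increments=[0,0,0,0,-1.5,0,0,0,0,0,0,-1.5,0,0,0,0,0,0,-1,0,0,0,0,0,0,-1,0,0,0,0,0,0,0,0,0])

```text
time_s: 16.98
position: [0.5623, 0.1513, 0.0348]
tool_rot: [[-0.998, 0.064, -0.0], [0.064, 0.998, -0.0], [0.0, -0.0, -1.0]]
force: [0.9, 0.5, -0.5]
opening: 0.0007
grasp_force: 0.0
```

```bash
python3 chk.py
```

```text
16.975 [ 6.8 89.5 34.8] [0.86333314 0.54053442]
wrist 0.69 3756 ((12.224920272827148, 35.67049026489258), (78.00395202636719, 16.12150001525879), 89.74442291259766)
leaf [[1.7, -37.0, 35.9], [9.2, -13.4, 68.0], [19.3, -9.9, 93.2]]
low part 471 [[1.9, -41.0, 34.6], [10.3, -13.4, 38.7], [16.7, -8.9, 41.8]]
scene 0.69 208 ((15.121593475341797, -10.788753509521484), (45.55082702636719, 51.243343353271484), 57.36203384399414)
leaf [[-13.8, -37.6, 31.2], [5.8, -15.2, 69.4], [24.0, -8.1, 112.2]]
low part 25 [[0.2, -37.8, 34.2], [9.2, -17.3, 37.3], [16.6, -9.6, 41.1]]
```

Request:
carry_out(increments=[0,0,0,0,-0.4,0,0,0,0,0,0,-0.4,0,0,0,0,0,0,-0.2,0,0,0,0,0,0,0,0,0])

```text
time_s: 17.77
position: [0.5623, 0.1504, 0.0348]
tool_rot: [[-0.998, 0.064, 0.0], [0.064, 0.998, -0.0], [-0.0, -0.0, -1.0]]
force: [0.1, -0.1, -0.3]
opening: 0.0005
grasp_force: 0.1
```

Request:
carry_out(increments=[0,0,0,0,-0.4,0,0,0,0,0,0,-0.3,0,0,0,0,0,0,0,0,0])

```text
time_s: 18.15
position: [0.5622, 0.1497, 0.0348]
tool_rot: [[-0.998, 0.064, -0.0], [0.064, 0.998, -0.0], [0.0, -0.0, -1.0]]
force: [0.2, 0.5, -0.5]
opening: 0.0003
grasp_force: 0.1
```

Request:
carry_out(increments=[0,0,0,0,-0.4,0,0,0,0,0,0,-0.3,0,0,0,0,0,0,0,0,0])

```text
time_s: 18.52
position: [0.5622, 0.1489, 0.0348]
tool_rot: [[-0.998, 0.064, -0.0], [0.064, 0.998, -0.0], [0.0, -0.0, -1.0]]
force: [0.2, -0.5, -0.8]
opening: 0.0004
grasp_force: 0.1
```

```bash
python3 chk.py|head -2
```

```text
18.525 [ 6.9 87.2 34.8] [ 0.19765615 -0.50643157]
wrist 0.69 3814 ((11.819914817810059, 34.61355209350586), (21.410110473632812, 81.07081604003906), 5.258502006530762)
```

Request:
carry_out(increments=[0,0,0,0,-0.4,0,0,0,0,0,0,-0.3,0,0,0,0,0,0,0,0,0])

```text
time_s: 19.2
position: [0.5622, 0.1483, 0.0348]
tool_rot: [[-0.998, 0.064, 0.0], [0.064, 0.998, 0.0], [-0.0, 0.0, -1.0]]
force: [0.0, 0.0, 0.9]
opening: 0.0005
grasp_force: 0.1
```

Request:
carry_out(increments=[0,0,0,0,0,0,0])

```text
time_s: 19.32
position: [0.5622, 0.1483, 0.0348]
tool_rot: [[-0.998, 0.064, 0.0], [0.064, 0.998, -0.0], [-0.0, -0.0, -1.0]]
force: [-0.3, 0.8, -0.1]
opening: 0.0009
grasp_force: 0.0
```

Request:
carry_out(increments=[0,0,0,0,-0.4,0,0,0,0,0,0,-0.3,0,0,0,0,0,0,0,0,0])

```text
time_s: 19.7
position: [0.5621, 0.1476, 0.0348]
tool_rot: [[-0.998, 0.064, -0.0], [0.064, 0.998, -0.0], [0.0, -0.0, -1.0]]
force: [-0.7, 0.2, -0.9]
opening: 0.0005
grasp_force: 0.1
```

Request:
carry_out(increments=[0,0,0,0,-0.4,0,0,0,0,0,0,-0.2,0,0,0,0,0,0,0,0,0])

```text
time_s: 20.08
position: [0.562, 0.147, 0.0348]
tool_rot: [[-0.998, 0.064, -0.0], [0.064, 0.998, -0.0], [0.0, -0.0, -1.0]]
force: [0.5, 0.6, -0.2]
opening: 0.0005
grasp_force: 0.1
```

```bash
python3 chk.py|head -3
python3 - <<'E'
from h import *
p=np.load('wrist.npy',allow_pickle=True).item(); u=proj(p,[tow([10,-10,40])])[0]; print(u)
c,r0=int(np.clip(u[0],40,460)),int(np.clip(u[1],45,338))
cv2.imwrite('pics/w8.png',cv2.resize(cv2.cvtColor(p['img'][r0-45:r0+45,c-40:c+80],cv2.COLOR_RGB2BGR),None,fx=6,fy=6,interpolation=cv2.INTER_CUBIC))
E
```

```text
20.075 [ 6.8 85.2 34.8] [0.46206272 0.60078947]
wrist 0.9 3790 ((11.763065338134766, 32.07452392578125), (21.882793426513672, 79.40554809570312), 5.482505798339844)
leaf [[1.5, -37.9, 34.9], [8.7, -13.5, 69.7], [19.8, -10.4, 97.8]]
[ 84.22247897 250.08802557]
```

View pics/w8.png

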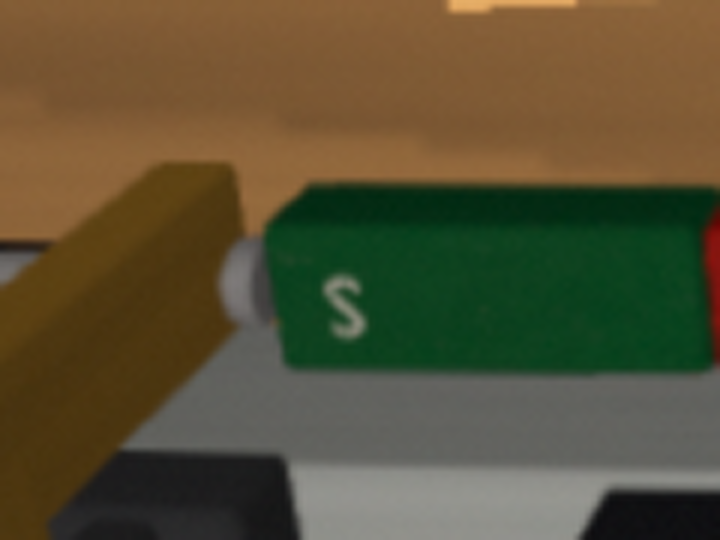

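The screw head (250,285) is practically touching the magnet's end. I use finer steps.

Request:
carry_out(increments=[0,0,0,0,-0.3,0,0,0,0,0,0,0,0,0])

```text
time_s: 20.62
position: [0.562, 0.1467, 0.0348]
tool_rot: [[-0.998, 0.064, 0.0], [0.064, 0.998, 0.0], [-0.0, 0.0, -1.0]]
force: [0.3, 0.3, 1.0]
opening: 0.0003
grasp_force: 0.1
```

Request:
carry_out(increments=[0,0,0,0,-0.3,0,0,0,0,0,0,0,0,0])

```text
time_s: 20.88
position: [0.562, 0.1464, 0.0348]
tool_rot: [[-0.998, 0.064, 0.0], [0.064, 0.998, -0.0], [-0.0, -0.0, -1.0]]
force: [0.5, 1.2, 0.4]
opening: 0.0006
grasp_force: 0.1
```

Request:
carry_out(increments=[0,0,0,0,-0.3,0,0,0,0,0,0,0,0,0])

```text
time_s: 21.12
position: [0.562, 0.1461, 0.0348]
tool_rot: [[-0.998, 0.064, -0.0], [0.064, 0.998, -0.0], [0.0, -0.0, -1.0]]
force: [0.5, -0.0, 0.1]
opening: 0.0006
grasp_force: 0.1
```

Request:
carry_out(increments=[0,0,0,0,-0.3,0,0,0,0,0,0,-0.2,0,0,0,0,0,0,0,0,0])

```text
time_s: 21.5
position: [0.5619, 0.1456, 0.0348]
tool_rot: [[-0.998, 0.064, -0.0], [0.064, 0.998, -0.0], [0.0, -0.0, -1.0]]
force: [0.1, -0.2, 0.0]
opening: 0.0004
grasp_force: 0.1
```

Request:
carry_out(increments=[0,0,0,0,-0.3,0,0,0,0,0,0,0,0,0])

```text
time_s: 21.75
position: [0.562, 0.1454, 0.0348]
tool_rot: [[-0.998, 0.064, 0.0], [0.064, 0.998, 0.0], [-0.0, 0.0, -1.0]]
force: [0.5, 0.8, -0.1]
opening: 0.0005
grasp_force: 0.5
```

Request:
carry_out(increments=[0,0,0,0,-0.3,0,0,0,0,0,0,0,0,0])

```text
time_s: 22.0
position: [0.562, 0.1452, 0.0348]
tool_rot: [[-0.998, 0.064, 0.0], [0.064, 0.998, 0.0], [-0.0, 0.0, -1.0]]
force: [0.2, 2.4, -0.1]
opening: 0.0006
grasp_force: 1.3
```

Request:
carry_out(increments=[0,0,0,0,-0.3,0,0,0,0,0,0,0,0,0])

```text
time_s: 22.25
position: [0.562, 0.145, 0.0348]
tool_rot: [[-0.998, 0.064, 0.0], [0.064, 0.998, 0.0], [-0.0, 0.0, -1.0]]
force: [-0.3, 4.1, -0.4]
opening: 0.0005
grasp_force: 2.3
```

Request:
carry_out(increments=[0,0,0,0,-0.3,0,0,0,0,0,0,0,0,0])

```text
time_s: 22.5
position: [0.562, 0.1449, 0.0349]
tool_rot: [[-0.998, 0.064, 0.0], [0.064, 0.998, 0.001], [-0.0, 0.001, -1.0]]
force: [0.4, 6.3, -0.2]
opening: 0.0001
grasp_force: 3.0
```

Run:
```python
from h import *
f=[]
for _ in range(5):
    imaging.get_image('side'); s=status.observe(); f.append(list(np.array(s['force'])@np.c_[bx,by])+[s['grasp_force'],s['position'][1]*1000])
print(np.round(f,2)); print(np.mean(f,0))
```

```text
[[ 5.0000e-02  6.1500e+00  2.9400e+00  1.4483e+02]
 [-1.5000e-01  6.4400e+00  2.9400e+00  1.4484e+02]
 [-0.0000e+00  5.5100e+00  2.9400e+00  1.4486e+02]
 [-8.6000e-01  6.5600e+00  2.9300e+00  1.4485e+02]
 [-2.6000e-01  5.5200e+00  2.9300e+00  1.4487e+02]]
[ -0.24577489   6.03713281   2.93756367 144.85094866]
```

Request:
carry_out(increments=[0,0,0,0,-0.12,0,0,0,0,0,0,0,0,0,0,0,0,0,0,0,0,0,0,0,0,0,0,0,0,0,0,0,0,0,0,0,0,0,0,0,0,0,0,0,0,0,0,0,0,0,0,0,0,0,0,0])

```text
time_s: 23.75
position: [0.562, 0.1448, 0.0349]
tool_rot: [[-0.998, 0.064, 0.0], [0.064, 0.998, 0.001], [-0.0, 0.001, -1.0]]
force: [0.4, 7.4, -0.8]
opening: 0.0002
grasp_force: 3.2
```

```bash
python3 - <<'E'
from h import *
f=[]
for _ in range(5):
    imaging.get_image('side'); s=status.observe(); f.append(list(np.array(s['force'])@np.c_[bx,by])+[s['grasp_force'],s['position'][1]*1000])
print(np.mean(f,0),s['time_s'])
E
python3 chk.py
```

```text
[ -0.65076302   6.19950239   3.16223934 144.81915901] 24.0
24.0 [ 7.  83.  34.9] [0.06676617 6.10302807]
wrist 0.95 3697 ((12.180926322937012, 29.42176055908203), (77.29156494140625, 15.836137771606445), 89.90189361572266)
leaf [[-6.1, -37.7, 35.8], [8.3, -13.5, 71.2], [19.9, -7.3, 105.4]]
low part 420 [[1.9, -41.8, 34.6], [9.9, -13.8, 38.7], [19.7, -10.0, 41.6]]
leaf [[-13.6, -134.7, 0.0], [5.2, -15.0, 70.0], [130.7, -8.4, 111.9]]
low part 17 [[-0.2, -38.7, 34.7], [5.9, -15.5, 38.7], [19.6, -10.6, 41.2]]
```

Pressed at about 6.3 N for over a second, magnet still flush. I back off gently, rise and go above the roll.

Request:
carry_out(increments=[0,0,0,0,0.5,0,0,0,0,0,0,0.5,0,0,0,0,0,0,1,0,0,0,0,0,0,3,0,0,0,0,0,0,8,0,0,0,0,0,0,0,-30,0,0,0,0,0,0,-30,0,0,0,0,0,0,-30,0,0,0,0,0,0,-30,0,0,0,0,3.7,-28.4,0,0.42,0,0,0,3.7,-28.4,0,0.42,0,0,0,3.7,-28.4,0,0.42,0,0,0,3.7,-28.4,0,0.42,0,0,0,0,0,0,0.42,0,0,0,0,0,0,0.42], force=7)

```text
time_s: 26.18
position: [0.541, 0.0455, 0.1549]
tool_rot: [[-0.998, 0.064, 0.0], [0.064, 0.998, 0.0], [-0.0, 0.0, -1.0]]
force: [-0.2, -0.0, 0.5]
opening: 0.0386
grasp_force: 0.0
```

Run:
```python
from h import *
s=status.observe(); print(s['time_s'],tob(s['position']).round(1),s['opening'])
p=imaging.get_image('wrist'); yy,xx=np.mgrid[:384,:512]; b=tob(pts(p,yy>=0))
q=b[(b[:,2]>104)&(b[:,2]<118)&(abs(b[:,1]+16)<14)&(abs(b[:,0]+6)<16)]
if len(q): print('roll',len(q),np.percentile(q,[2,50,98],axis=0).round(1).tolist())
d=spotter.trace('magnet',p)
if d: w=tob(pts(p,d[0]['region'])); w=w[w[:,2]>36]; print('magnet',cv2.minAreaRect(w[:,:2].astype(np.float32)))
```

```text
26.175 [ -7.9 -17.4 154.9] 0.03858057658428383
roll 469 [[-12.9, -26.7, 105.0], [-9.5, -16.9, 111.9], [-1.1, -7.6, 113.9]]
magnet ((11.91493034362793, -25.47372055053711), (32.45048522949219, 53.036033630371094), 83.44544982910156)
```

Request:
carry_out(increments=[0,0,0,0,0,20,0.42,0,0,0,0,0,20,0.42,0,0,0,0,0,10,0.42,0,0,0,0,0,5,0.42,0,0,0,0,0,0,0.25,0,0,0,0,0,0,0.15,0,0,0,0,0,0,0.15,0,0,0,0,0,0,0.15], force=7)

```text
time_s: 27.28
position: [0.5411, 0.045, 0.1003]
tool_rot: [[-0.998, 0.064, 0.001], [0.064, 0.998, 0.0], [-0.001, 0.0, -1.0]]
force: [-0.3, 1.2, 2.3]
opening: 0.0198
grasp_force: 7.0
```

Request:
carry_out(increments=[0,0,0,-2.4,0,-2.4,0.15,0,0,0,-2.5,0,-2.3,0.15,0,0,0,-5.5,0,-4.0,0.15,0,0,0,-6.0,0,-3.2,0.15,0,0,0,-6.4,0,-2.3,0.15,0,0,0,-6.6,0,-1.4,0.15,0,0,0,-6.8,0,-0.4,0.15,0,0,0,-6.7,0,0.5,0.15,0,0,0,-6.6,0,1.5,0.15,0,0,0,-6.3,0,2.4,0.15,0,0,0,-5.9,0,3.3,0.15,0,0,0,-5.4,0,4.1,0.15,0,0,0,-4.8,0,4.8,0.15,0,0,0,0,0,0,0.15])

```text
time_s: 29.02
position: [0.6134, 0.0403, 0.099]
tool_rot: [[-0.998, 0.064, 0.001], [0.064, 0.998, 0.0], [-0.001, 0.0, -1.0]]
force: [2.6, 4.9, 1.1]
opening: 0.0199
grasp_force: 7.0
```

```bash
python3 - <<'E'
from h import *
s=status.observe(); print(s['time_s'],tob(s['position']).round(1),s['opening'],s['grasp_force'],s['force'])
E
python3 chk.py
```

```text
29.025 [ 64.7 -18.1  99. ] 0.0198574998524225 7.000076025724411 [2.60582385 4.89011949 1.05717341]
29.025 [ 64.7 -18.1  99. ] [2.29802963 5.0420875 ]
wrist 0.89 2738 ((12.42862606048584, 31.31476593017578), (80.54036712646484, 15.60525131225586), 89.63665771484375)
leaf [[-13.6, -38.5, 85.8], [21.8, -17.6, 99.2], [64.9, -9.3, 110.9]]
low part 0 
scene 0.58 106 ((10.88371753692627, 30.7711181640625), (78.53925323486328, 17.543453216552734), 89.9334716796875)
leaf [[-15.9, -162.9, -0.3], [19.9, -15.6, 91.7], [180.8, -11.0, 109.2]]
low part 0
```

Leaf is up at about 1.65 rad and the magnet is in place. Release and draw out upwards.

Request:
carry_out(increments=[0,0,0,0,0,0,0.42,0,0,0,0,0,0,0.42,0,0,0,0,0,0,0.42,0,0,0,0,0,-10,0.42,0,0,0,0,0,-30,0.42,0,0,0,0,0,-40,0.42,0,0,0,0,0,-40,0.42,0,0,0,0,0,0,0.42,0,0,0,0,0,0,0.42])

```text
time_s: 30.45
position: [0.6121, 0.0402, 0.2191]
tool_rot: [[-0.998, 0.064, -0.0], [0.064, 0.998, -0.0], [0.0, -0.0, -1.0]]
force: [0.3, 0.7, -0.4]
opening: 0.0383
grasp_force: 0.0
```

```bash
python3 chk.py; python3 -c "
from h import *
p=np.load('wrist.npy',allow_pickle=True).item(); cv2.imwrite('pics/w9.png',cv2.resize(cv2.cvtColor(p['img'],cv2.COLOR_RGB2BGR),(800,600)))"
```

```text
30.45 [ 63.4 -18.3 219.1] [0.24191516 0.70685424]
wrist 0.56 1143 ((12.307369232177734, 31.232379913330078), (79.9666976928711, 15.23188304901123), 88.71502685546875)
leaf [[-13.7, -39.5, 29.9], [22.4, -17.6, 98.8], [65.7, -8.2, 111.5]]
low part 0 
scene 0.66 107 ((10.257150650024414, 32.42920684814453), (80.12120056152344, 17.215436935424805), 88.1258316040039)
leaf [[2.9, -9.0, 29.6], [6.2, 33.5, 38.5], [19.2, 70.1, 41.2]]
low part 135 [[2.9, -7.9, 34.5], [8.1, 33.3, 39.1], [19.7, 69.8, 41.3]]
```

View pics/w9.png

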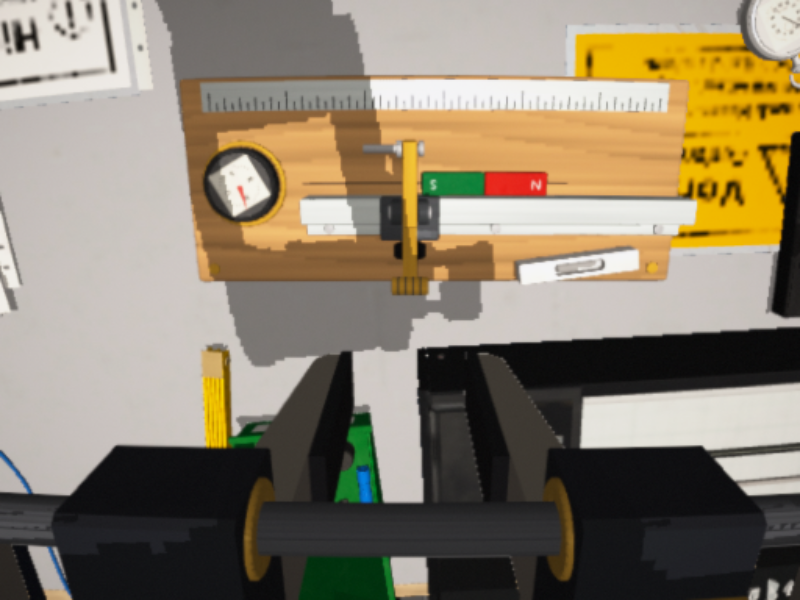

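The leaf is up (roll at 409,286), the magnet lies flush on the fence (422–547, 184) with its end at the gauged place, and the robot is clear. Handing in.

```bash
python3 -c "
from h import *
print(job.finish_job())"
```

```text
the job is handed in; nothing more can be done
None
```

I handed the job in at about 30 s: the magnet was pressed home on the gauging screw at about 6.2 N for over a second, the leaf is flipped back up, and the magnet still lies flush on the fence; the judge's verdict was not shown.

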